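# Clear, touch off and set up a stamping anvil

## Task

Get the granite anvil ready for stamping: first clear every hand stamp off it into the wooden tray, then take the touch probe and touch its ball gently against the anvil at three points in this order: the long side facing the robot near its left end, the same side near its right end, then the left-hand short side (left as the robot sees it). Lay the probe back on its rest the way it lay, then turn the selector on the control box counter-clockwise to its end stop and from there four clicks clockwise. Leave the other things on the table where they are.

Things in the scene. Friction and masses are not known exactly. Their poses are not given: they have to be found in the camera images.
- anvil: grey granite slab lying flat, fixed: 130 mm in x (away from the robot), 170 mm in y, 45 mm high; origin at the centre of its underside, so its near long side is at local x = -65 mm and its left short side at local y = +85 mm; +y is to the robot's left, yaw within 0.25 rad. Two steel toe clamps, up to 52 mm high, hold it on its far side only. 'Near an end' of the long side means its outer third (more than 30 mm from the middle, ball still on the face).
- stamp_square: hand stamp: brass foot 16 mm high (30 x 30 mm square) under an upright round wooden handle 18 mm in diameter and 40 mm long, 56 mm high in all, about 0.14 kg; origin on its axis, half-way up (28 mm above its underside), z up along the handle. May be absent. Starts standing on the anvil.
- stamp_round: hand stamp: brass foot 16 mm high (round, 32 mm across) under an upright round wooden handle 18 mm in diameter and 40 mm long, 56 mm high in all, about 0.14 kg; origin on its axis, half-way up (28 mm above its underside), z up along the handle. May be absent. Starts standing on the anvil.
- stamp_oblong: hand stamp: brass foot 16 mm high (36 x 24 mm oblong) under an upright round wooden handle 18 mm in diameter and 40 mm long, 56 mm high in all, about 0.14 kg; origin on its axis, half-way up (28 mm above its underside), z up along the handle. May be absent. Starts standing on the anvil.
- stamp_diamond: hand stamp: brass foot 16 mm high (27 mm square set diagonally to its own axes, 38 mm across the corners) under an upright round wooden handle 18 mm in diameter and 40 mm long, 56 mm high in all, about 0.14 kg; origin on its axis, half-way up (28 mm above its underside), z up along the handle. May be absent. Starts standing on the anvil.
- tray: open wooden tray, fixed, 130 mm in x, 150 mm in y, 26 mm high, walls and floor 4 mm thick; origin at the centre of its underside. Stands left or right of the robot, in the place that the control box does not take. Holds all the stamps; standing or lying does not matter.
- probe: touch probe, a loose bar-shaped tool lying level, 0.11 kg: square aluminium handle 16 x 16 mm, 70 mm long along its x, with a 5 mm steel stylus out of the +x end carrying a ball; origin at the centre of the handle, to be gripped there across its y from above. It is held level to touch with the ball ahead.
- probe_ball (a point): centre of the probe's steel ball, 12 mm in diameter, on the handle's axis, 80 mm from the handle's centre.
- rest: steel rest for the probe, fixed: base plate 90 x 62 mm, 6 mm thick, with two saddles 8 mm thick across it at x = +-26 mm, whose floor is 28 mm high and whose side lips, 24 mm apart in y, rise to 38 mm; origin at the centre of its underside. The probe lies in both saddles along the rest's x, ball to +x, its handle's centre 36 mm above the origin; 44 mm are free between the saddles for the fingers.
- control: grey control box, fixed, 110 x 120 mm, 55 mm high; origin at the centre of its underside. The selector sits in the middle of its top, with seven white tick marks 30 degrees apart.
- dial (a joint): selector angle, rad: 0 at its counter-clockwise end stop, grows clockwise seen from above, up to 3.14 at the other stop; it clicks into a detent every 0.524 rad (30 degrees), seven positions in all, about 0.05 N m to get past each, and draws itself into the nearest one when let go. Starts away from its end stop.
- dial_grip (a point): point on the selector's upright axis, 82 mm above the table, at the height to grip its bar: 44 mm long along the point's x, 14 mm wide (its y), top 12 mm above this point, over a disc 48 mm in diameter whose top lies 16 mm below this point. The bar's white pointer is on its -x half. At dial 0 the point's axes are the control box's.
- mallet: wooden mallet lying on the table, a bystander
- glue_bottle: white bottle, 48 mm in diameter, 120 mm high, origin under its centre, a bystander
- rivet_jar: low jar, 52 mm in diameter, 45 mm high, origin under its centre, a bystander
- ruler: steel ruler 150 x 30 mm, 4 mm thick, lying, a bystander
- snips: small red-handled snips lying, 12 mm high, a bystander
- wax_block: yellow wax block 50 x 35 mm, 22 mm high, a bystander
There are look-alikes about, which are no part of the job. Leave any black or orange look-alike of the stamp_oblong alone.

How it is judged:
On the way, in this order (a step that is already met when the one before it is completed fails the run):
1. every stamp lies or stands at rest in the tray, let go (x of stamp_square in the frame of tray between -0.062 and 0.062 m and y of stamp_square in the frame of tray between -0.072 and 0.072 m and z of each of stamp_square, stamp_round, stamp_oblong, stamp_diamond in the frame of tray below 0.055 m and contact force between each of stamp_square, stamp_round, stamp_oblong, stamp_diamond and the fingers below 0.1 N and linear speed of each of stamp_square, stamp_round, stamp_oblong, stamp_diamond below 0.02 m/s and x of stamp_round in the frame of tray between -0.062 and 0.062 m and y of stamp_round in the frame of tray between -0.072 and 0.072 m and x of stamp_oblong in the frame of tray between -0.062 and 0.062 m and y of stamp_oblong in the frame of tray between -0.072 and 0.072 m and x of stamp_diamond in the frame of tray between -0.062 and 0.062 m and y of stamp_diamond in the frame of tray between -0.072 and 0.072 m), for 0.2 s.
2. the probe's ball touches the near long side of the anvil in its left outer third (contact force between probe and anvil above 0.3 N and x of probe_ball in the frame of anvil between -0.075 and -0.067 m and y of probe_ball in the frame of anvil between 0.028 and 0.09 m), for 0.05 s.
3. the ball touches the same side in its right outer third (contact force between probe and anvil above 0.3 N and x of probe_ball in the frame of anvil between -0.075 and -0.067 m and y of probe_ball in the frame of anvil between -0.09 and -0.028 m), for 0.05 s.
4. the ball touches the left short side (contact force between probe and anvil above 0.3 N and y of probe_ball in the frame of anvil between 0.087 and 0.095 m and x of probe_ball in the frame of anvil between -0.066 and 0.066 m), for 0.05 s.
5. the probe lies back on its rest, let go (x of probe in the frame of rest between -0.014 and 0.014 m and y of probe in the frame of rest between -0.009 and 0.009 m and z of probe in the frame of rest between 0.03 and 0.042 m and x of probe_ball in the frame of rest above 0.055 m and contact force between probe and the fingers below 0.1 N), for 0.2 s.
6. the selector is at its counter-clockwise end stop (value of joint dial below 0.15 rad), for 0.1 s.
7. the selector stands four clicks clockwise of its end stop (value of joint dial between 1.9444 and 2.2444 rad), for 0.2 s.
At the end, for the whole second after the job is handed in: Every stamp present is inside the tray's walls and let go; the probe lies in both saddles of its rest, ball to the rest's +x, within 14 mm along and 9 mm across, let go; the selector reads four clicks (2.09 rad, within 0.15); all at rest (all of step 1 and all of step 5 and all of step 7 and linear speed of probe below 0.02 m/s); the robot touches nothing.
It fails at once if the probe is pressed against the anvil with more than 30 N (contact force between probe and anvil above 30 N).
It fails at once if a bystander (mallet, bottle, jar, ruler, snips or wax block) is moved more than 30 mm (distance of any of mallet, glue_bottle, rivet_jar, ruler, snips, wax_block from where it was at the start of the episode above 0.03 m).
Of stamp_square, stamp_round, stamp_oblong, stamp_diamond only 2 to 4 are there at a start; the rules pass over those that are not, and their reading is None.
At some moment in a run one of stamp_square, stamp_round, stamp_oblong, stamp_diamond may be knocked a few centimetres aside while the robot is not near it.
It also fails if it takes over 210 s, if anything falls off the work surface, if the arm or the gripper's body presses on something with over 40 N, if the wrist force passes 120 N, or if a joint passes its speed limit or range.

## Robot

A 7-joint arm with a two-finger parallel gripper is mounted at the origin on the work surface. World frame = base frame: x ahead of the robot, y to its left, z up, the work surface at z = 0. Lengths are in m, angles in rad, forces in N, time in s.
With the tool pointing down it reaches from about 0.4 to 0.85 m from the base axis. Payload 6.9 kg.
Tool frame: the origin (TCP) lies at the centre of the arm's flange, where the gripper is bolted on; the fingertips stand bot.tip_extent ahead of it and the grasp point (between the pads) lies 155 mm ahead of it (bot.tip_extent is the distance from the TCP to the fingertips, in m); z points along the fingers, y is the line along which they close (so a half turn about z gives the same grasp; the last joint's range is limited). The gripper opens to 85 mm and grips with 20 to 120 N. Pads are 22 mm wide; open, the fingers measure 114 mm over their backs; the gripper's body (76 mm by 85 mm) begins 54 mm behind the grasp point. The pads swing forward as they close: fully open they stand 13 mm farther back than shut.
Start: joints at [-1.099, 0.507, -0.238, 1.5, 0.126, 1.149, -0.155], TCP at [0.224, 0.584, 0.405] pointing down, gripper open.
Joint ranges: [-3.08, 3.08], [-0.24, 2.05], [-1.43, 1.35], [0, 2.5], [-1.52, 4.66], [0.17, 1.96], [-2.89, 2.89]. Speed limits (rad/s): [2.39, 2.39, 3.14, 3.14, 3.14, 3.14, 3.14].

## Interface

Orientations are given as a rotation vector (axis times angle).
In Python, from rig import bot gives the robot as it stands.
- The arm moves only by the shell command python3 -m crank 'ROWS' [FORCE]. ROWS is JSON, a list of rows, each a list of 3 entries, a list of its own where there are three numbers: the shift along the world's x, y, z scaled (see below), then the turn, a rotation vector about the world's x, y, z scaled (see below), then the opening, from -1 (shut) to 1 (fully open), so that 0 is half open. In form: [[[x, y, z], [ax, ay, az], fingers], ...]. A call has 1 to 8 rows; each row is the pose to reach, as a shift and turn from the pose commanded when the call began; what a row does not reach only later rows make up. The controller multiplies each number of a shift by 400 mm and each number of a turn by 30 degrees. A row lasts 1/12 s, in which the tool goes at most 41.7 mm and 7.16 degrees, less where a joint would pass 70% of its speed; a pose out of reach is approached as far as the arm can. A call with a number of a shift or a turn outside -1 to 1 is refused whole. A call with a gripper value outside its range is refused whole. The fingers move at their own pace and stop on an object; FORCE is the grip in N (left out, the last holds). Time passes only in rows, so rows that repeat a pose let the fingers close. It gives the time, the measured TCP pose, the force, the opening and the grip force at its end, in the units of the state.
- bot.read_state(): the state, without advancing time (a new reading comes with each control period).
- bot.read_camera(name): name is "scene" or "top"; returns the picture (384x512x3 uint8, red, green, blue); there is no depth.
- bot.calibration(name): a dict with "mtx" (3x3 intrinsics, pixels), "eye" and "rotation" of the camera in the world. Camera axes: x right, y down, z forward; pixel columns grow to the right and rows downward; lengths in m; the calibration is good to about 2 mm. A picture is of the moment at which its call begins. calibration takes no time and is no camera call.
- bot.hand_in(): hands the job in; it is judged then, once.
The state is a dict: "t": time; "qpos": joint angles; "joint_vel": joint speeds; "joint_torque": joint torques, N m; "eef_pos": TCP position; "tool_rot": TCP orientation; "force": force on the tool from outside, world axes, zero at the start; "ft_torque": the same for the moment, N m; "grip_width": opening from 0.0 (shut) to 1.0 (fully open); "gripper_force": force on a finger pad.
Only numpy, scipy, OpenCV 4.12 (cv2) and the standard library are available. Lean on these libraries where they do the work, as an engineer would, in place of code of your own. Each camera call takes 0.05 s, during which the arm holds its last target. There are 200 camera calls.

## Working session

There is one attempt and no reset: what is moved stays moved. The work goes in short steps, Python scripts to look and compute and a shell command to move; the robot and the scene stay as the last step left them, time stands still between calls to the robot, and variables do not carry over. Pictures are saved under pics/ and viewed, at most 14 in all, crops included, and the job is handed in when it is done.

```bash
ls; mkdir -p pics
python3 - <<'E'
from rig import bot
import cv2,numpy as np
s=bot.read_state();print(s,bot.tip_extent)
for n in("scene","top"):
    im=bot.read_camera(n);cv2.imwrite(f"pics/{n}0.png",cv2.resize(im[:,:,::-1],(800,600),interpolation=cv2.INTER_CUBIC))
    cv2.imwrite(f"raw_{n}.png",im[:,:,::-1])
    c=bot.calibration(n);print(n,c)
E
```

```text
pics
{'t': 0.0, 'qpos': array([-1.09950733,  0.50833824, -0.23754383,  1.50113995,  0.12570561,
        1.14889083, -0.15480724]), 'joint_vel': array([-0.00071929,  0.00210573, -0.00107546, -0.00122751, -0.00072287,
       -0.00098944,  0.00072982]), 'joint_torque': array([-2.45504700e-03, -6.20588923e+01, -2.18782604e+00, -2.49653900e+01,
        1.25914914e-02,  1.21993572e-02,  5.29423562e-05]), 'eef_pos': array([0.22354429, 0.58344707, 0.40382734]), 'tool_rot': array([-5.71281882e-01, -3.08891122e+00,  2.76481270e-03]), 'force': array([-0.89592399,  0.67643694, -0.08000725]), 'ft_torque': array([ 0.0700711 , -0.01961091,  0.00215821]), 'gripper_force': 0.0, 'grip_width': 0.9994026208650694} 0.1734
scene {'mtx': array([[391.30148766,   0.        , 253.41732487],
       [  0.        , 391.30148766, 194.40258113],
       [  0.        ,   0.        ,   1.        ]]), 'eye': array([ 1.00807747, -0.48147338,  0.72376754]), 'rotation': array([-2.21696008, -0.84230029,  0.33230038])}
top {'mtx': array([[396.59662413,   0.        , 249.66594805],
       [  0.        , 396.59662413, 188.5344948 ],
       [  0.        ,   0.        ,   1.        ]]), 'eye': array([0.56447016, 0.03358304, 1.01491887]), 'rotation': array([-2.21612298,  2.18105951, -0.05681388])}
```

View pics/scene0.png

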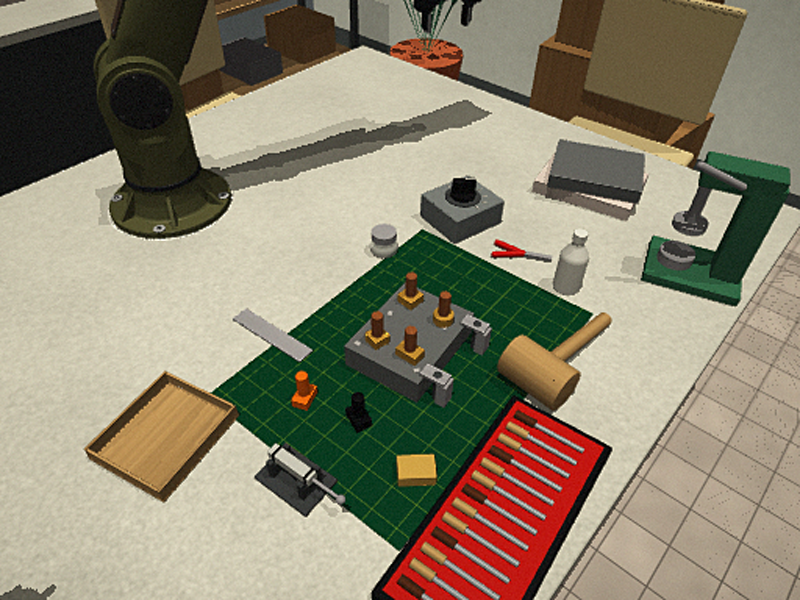

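View pics/top0.png

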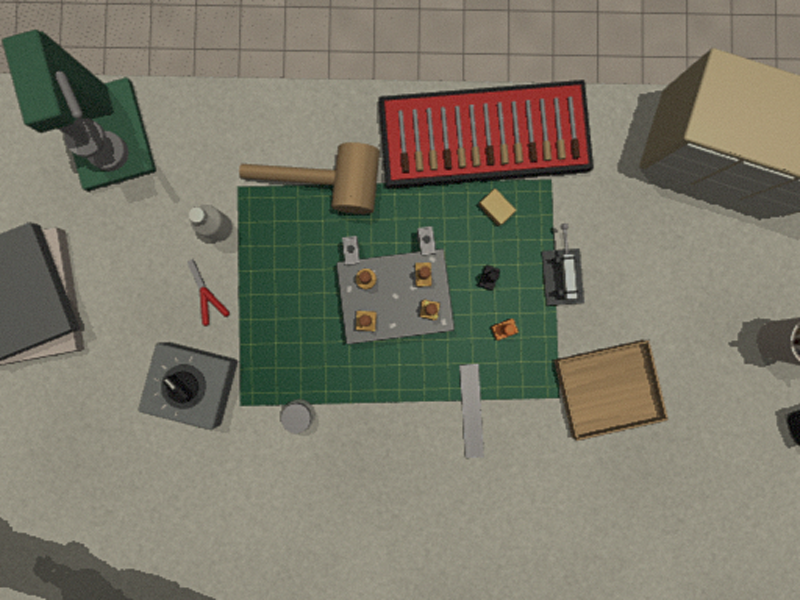

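Top view (800x600 px): four brass and wood stamps stand on the anvil at (366,278), (424,273), (366,320), (430,309). Black and orange look-alikes are off it at (488,276) and (505,328). The tray is at (610,390), the probe and rest at (565,275), and the control box at (187,386). Next I'll measure these and take an enlarged crop.

```bash
cat > h.py <<'E'
import cv2,numpy as np
from rig import bot
from scipy.spatial.transform import Rotation as R
def ray(n,p,z):
    c=bot.calibration(n);p=np.atleast_2d(np.float64(p))
    d=np.c_[p,np.ones(len(p))]@np.linalg.inv(c["mtx"]).T@R.from_rotvec(c["rotation"]).as_matrix().T
    e=c["eye"];return (e+d*((z-e[2])/d[:,2])[:,None])[:,:2]
def proj(n,P):
    c=bot.calibration(n);q=(np.atleast_2d(P)-c["eye"])@R.from_rotvec(c["rotation"]).as_matrix()@c["mtx"].T
    return q[:,:2]/q[:,2:]
def blobs(m,amin=20):
    cs=cv2.findContours(m.astype(np.uint8),cv2.RETR_EXTERNAL,cv2.CHAIN_APPROX_NONE)[0]
    return [c for c in cs if cv2.contourArea(c)>amin]
def rect(n,c,z):
    "rect of a contour cast onto plane z: centre, size, angle deg of the long side"
    w=ray(n,c[:,0,:],z).astype(np.float32)*1000
    (x,y),(a,b),t=cv2.minAreaRect(w)
    if a<b:a,b,t=b,a,t+90
    return np.round([x,y,a,b,t%180],1)
E
python3 - <<'E'
from h import *
im=cv2.imread("raw_top.png");hsv=cv2.cvtColor(im,cv2.COLOR_BGR2HSV);H,S,V=[hsv[:,:,i].astype(int) for i in range(3)]
print("up",ray("top",[[250,100],[250,300],[100,200]],0))
def show(name,m,roi,z,amin=15):
    x0,y0,x1,y1=[int(v*.64) for v in roi];k=np.zeros_like(m);k[y0:y1,x0:x1]=m[y0:y1,x0:x1]
    for c in blobs(k,amin):
        print(name,np.round(c[:,0].mean(0)/.64),cv2.contourArea(c),rect("top",c,z))
an=(330,245,460,350)
show("brass",(S>90)&(H>15)&(H<30),an,.061)
show("handle",(S>60)&(H<14),an,.101,8)
show("anvil",(S<60)|((H<30)),(330,248,460,350),.045,500)
show("tray",(S>60)&(H<30),(545,330,680,450),.026,300)
show("probe",(V>150)&(S<60),(535,215,590,310),.044)
show("rest",(S<60)&(V<110),(535,240,590,310),.006,100)
show("box",(S<60)&(V<100),(130,330,245,440),.055,300)
crops=[im[150:230,205:300],im[140:205,330:390],im[210:290,80:160]]
cv2.imwrite("pics/crops.png",np.hstack([cv2.resize(c,(260,260),interpolation=cv2.INTER_CUBIC) for c in crops]))
E
```

```text
up [[0.84305837 0.03327443]
 [0.33146378 0.02518264]
 [0.5780484  0.41235949]]
brass [365. 320.] 135.5 [570.4  67.7  28.9  28.8  90.9]
brass [429. 309.] 109.0 [588.8 -30.2  27.7  27.7 171.3]
brass [365. 278.] 117.5 [635.4  68.9  29.   28.9   1. ]
brass [423. 273.] 72.0 [642.9 -19.1  36.3  21.7   0.8]
handle [365. 320.] 29.0 [570.1  68.6  13.8  13.8  91. ]
handle [430. 309.] 29.0 [588.9 -29.1  15.5  13.4 117.4]
handle [364. 277.] 30.0 [634.7  69.7  13.9  13.9   1. ]
handle [424. 272.] 31.5 [643.1 -18.   13.9  13.9   0.8]
anvil [392. 292.] 3736.0 [619.8  25.  173.  151.5  97.6]
tray [611. 389.] 3234.5 [ 467.3 -321.6  156.4  132.2  103.5]
probe [569. 274.] 90.0 [ 647.9 -250.4   47.6   14.2    5.8]
probe [570. 230.] 152.0 [ 713.6 -252.4   59.5   54.1    0.9]
rest [562. 273.] 816.0 [ 655.7 -250.2  107.8   62.9    4.3]
box [186. 384.] 2431.0 [466.9 339.6 128.4 114.8  76.6]
```

View pics/crops.png

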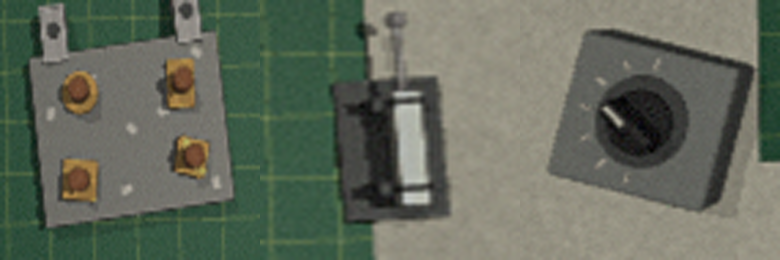

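Right-hand crop and measurements: all four stamps are present. In world mm, round is at (635,69), oblong (643,-18), square (570,68) and diamond (589,-29). They are the brass-footed ones on the anvil; the black and orange look-alikes stand off it. I'll move in towards the square stamp, turning the fingers to close along roughly world y (98°).

```bash
cat >> h.py <<'E'
def need(x,y,zg=None,yaw=None):
    "shift units (mm grasp point) to take tool to x,y,zg; yaw = wanted direction of tool y, deg"
    s=bot.read_state();e=s["eef_pos"]*1000;M=R.from_rotvec(s["tool_rot"]).as_matrix()
    g=e+155*M[:,2];t=np.degrees(np.arctan2(M[1,1],M[0,1]))
    o=np.round((np.array([x,y,g[2] if zg is None else zg])-g)/400,3)
    dy=None if yaw is None else round(((yaw-t+90)%180-90)/30,3)
    print("g",g.round(1),"tooly",round(t,1),"tilt",M[:,2].round(3),"need",o,"turn",dy,"F",s["force"].round(1),"w",round(s["grip_width"]*85,1),"t",round(s["t"],1))
def handles(save=None):
    im=bot.read_camera("top")
    hsv=cv2.cvtColor(im,cv2.COLOR_RGB2HSV);H,S,V=[hsv[:,:,i].astype(int) for i in range(3)]
    if save:cv2.imwrite(save,cv2.resize(im[120:310,190:440,::-1],(750,570),interpolation=cv2.INTER_CUBIC))
    m=(S>60)&(H<14);m[:,:200]=0;m[:150]=0;m[240:]=0;m[:,300:]=0
    for c in blobs(m,8): print("handle",rect("top",c,.101)[:4])
E
python3 -m crank '[[[0.06,-0.09,0],[0,0,0.2],0],[[0.12,-0.18,0],[0,0,0.4],0],[[0.54,-0.644,0],[0,0,0.967],0],[[0.54,-0.644,0],[0,0,0.967],0],[[0.54,-0.644,0],[0,0,0.967],0],[[0.54,-0.644,0],[0,0,0.967],0],[[0.54,-0.644,0],[0,0,0.967],0],[[0.54,-0.644,0],[0,0,0.967],0]]' 30
python3 -c "
from h import *
need(570,68,84,98);handles()"
```

```text
t: 0.77
eef_pos: [0.4378, 0.3272, 0.4045]
tool_rot: [0.221, -3.133, 0.0]
force: [0.6, 0.5, -0.0]
grip_width: 0.499
gripper_force: 0.0
g [437.8 327.1 249.5] tooly 98.1 tilt [-0. -0. -1.] need [ 0.331 -0.648 -0.414] turn -0.002 F [ 0.6  0.5 -0. ] w 42.4 t 0.8
handle [570.1  68.6  13.8  13.8]
handle [588.7 -28.6  16.5  13.4]
handle [634.7  68.6  14.7  14.7]
handle [643.1 -19.1  16.2  13.9]
```

```bash
python3 -m crank '[[[0.331,-0.648,-0.2],[0,0,0],0],[[0.331,-0.648,-0.2],[0,0,0],0],[[0.331,-0.648,-0.2],[0,0,0],0],[[0.331,-0.648,-0.2],[0,0,0],0],[[0.331,-0.648,-0.2],[0,0,0],0],[[0.331,-0.648,-0.2],[0,0,0],0],[[0.331,-0.648,-0.2],[0,0,0],0],[[0.331,-0.648,-0.2],[0,0,0],0]]' >/dev/null
python3 -m crank '[[[0,0,0],[0,0,0],0],[[0,0,0],[0,0,0],0]]'
python3 -c "
from h import *
need(570,68,84,98)"
```

```text
t: 1.65
eef_pos: [0.5691, 0.0697, 0.3241]
tool_rot: [0.218, -3.133, -0.001]
force: [-0.4, 0.1, 1.1]
grip_width: 0.5
gripper_force: 0.0
g [568.9  69.8 169.1] tooly 98.0 tilt [-0.001  0.    -1.   ] need [ 0.003 -0.004 -0.213] turn 0.001 F [-0.4  0.1  1.1] w 42.5 t 1.6
```

```bash
python3 -m crank '[[[0.003,-0.004,-0.1],[0,0,0],0],[[0.003,-0.004,-0.17],[0,0,0],0],[[0.003,-0.004,-0.213],[0,0,0],0],[[0.003,-0.004,-0.213],[0,0,0],0],[[0.003,-0.004,-0.213],[0,0,0],-1],[[0.003,-0.004,-0.213],[0,0,0],-1],[[0.003,-0.004,-0.213],[0,0,0],-1],[[0.003,-0.004,-0.213],[0,0,0],-1]]' 40
python3 -m crank '[[[0,0,0],[0,0,0],-1],[[0,0,0],[0,0,0],-1],[[0,0,0.05],[0,0,0],-1],[[0,0,0.12],[0,0,0],-1],[[0,0,0.2],[0,0,0],-1],[[0,0,0.2],[0,0,0],-1],[[0,0,0.2],[0,0,0],-1]]' 40
python3 -c "
from h import *
need(504,-349,48,98);handles('pics/a1.png')"
```

```text
t: 2.32
eef_pos: [0.5708, 0.0689, 0.241]
tool_rot: [-0.221, 3.131, 0.001]
force: [-0.7, -0.2, 3.1]
grip_width: 0.199
gripper_force: 39.5
t: 2.9
eef_pos: [0.5709, 0.0683, 0.3216]
tool_rot: [-0.22, 3.129, 0.0]
force: [-0.1, -0.6, -1.1]
grip_width: 0.197
gripper_force: 39.3
g [571.5  68.4 166.6] tooly 98.0 tilt [ 0.004  0.    -1.   ] need [-0.169 -1.043 -0.296] turn -0.001 F [-0.1 -0.6 -1.1] w 16.8 t 2.9
handle [588.9 -29.1  16.1  11.5]
handle [643.1 -18.   13.9  13.9]
```

View pics/a1.png

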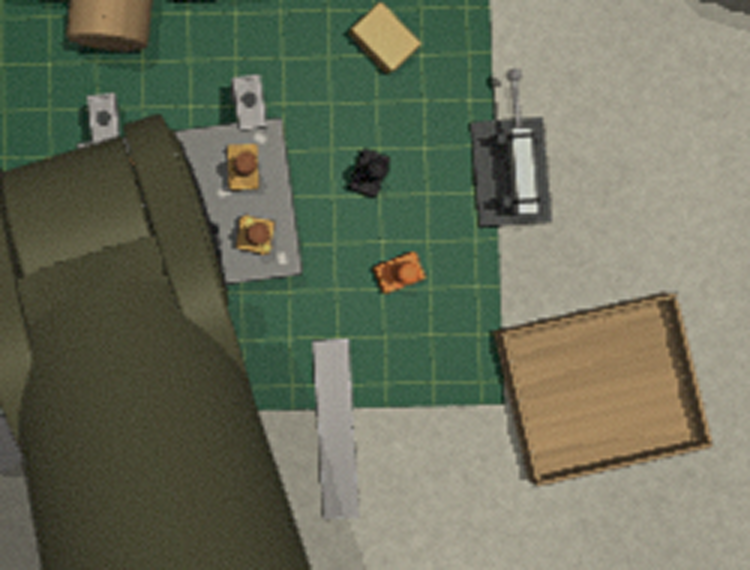

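Square stamp is gripped (pad force 39 N, 17 mm wide). Taking it to the tray.

```bash
python3 -m crank '[[[-0.084,-0.52,0],[0,0,0],-1],[[-0.084,-0.52,0],[0,0,0],-1],[[-0.084,-0.52,0],[0,0,0],-1],[[-0.084,-0.52,0],[0,0,0],-1],[[-0.084,-0.52,0],[0,0,0],-1],[[-0.084,-0.52,0],[0,0,0],-1]]' >/dev/null
python3 -m crank '[[[-0.085,-0.523,0],[0,0,0],-1],[[-0.085,-0.523,0],[0,0,0],-1],[[-0.085,-0.523,0],[0,0,0],-1],[[-0.085,-0.523,0],[0,0,0],-1],[[-0.085,-0.523,0],[0,0,0],-1],[[-0.085,-0.523,0],[0,0,0],-1],[[-0.085,-0.523,0],[0,0,0],-1]]' >/dev/null
python3 -m crank '[[[0,0,-0.1],[0,0,0],-1],[[0,0,-0.2],[0,0,0],-1],[[0,0,-0.25],[0,0,0],-1],[[0,0,-0.292],[0,0,0],-1],[[0,0,-0.292],[0,0,0],-1],[[0,0,-0.292],[0,0,0],-1]]'
python3 -c "
from h import *
need(504,-349,46,98)"
```

```text
t: 4.53
eef_pos: [0.503, -0.3469, 0.201]
tool_rot: [0.224, -3.131, -0.004]
force: [1.5, -0.3, -0.9]
grip_width: 0.198
gripper_force: 42.7
g [ 502.6 -346.5   46. ] tooly 98.2 tilt [-0.002  0.003 -1.   ] need [ 0.003 -0.006 -0.   ] turn -0.006 F [ 1.5 -0.3 -0.9] w 16.9 t 4.5
```

```bash
python3 -m crank '[[[0,0,-0.005],[0,0,0],-1],[[0,0,-0.005],[0,0,0],-1],[[0,0,-0.005],[0,0,0],-0.4],[[0,0,-0.005],[0,0,0],0],[[0,0,-0.005],[0,0,0],0],[[0,0,0.1],[0,0,0],0],[[0,0,0.2],[0,0,0],0],[[0,0,0.3],[0,0,0],0]]'
python3 -m crank '[[[0,0.1,0.05],[0,0,0],0],[[0,0.1,0.05],[0,0,0],0]]'
python3 -c "
from h import *
handles();need(589,-29,84,98)"
```

```text
t: 5.2
eef_pos: [0.5026, -0.3488, 0.324]
tool_rot: [0.22, -3.133, -0.001]
force: [1.1, -0.1, 0.6]
grip_width: 0.504
gripper_force: 0.0
t: 5.37
eef_pos: [0.5046, -0.3043, 0.3482]
tool_rot: [-0.226, 3.125, -0.002]
force: [1.5, 0.9, -0.4]
grip_width: 0.5
gripper_force: 0.0
handle [590.  -27.9  13.9  13.8]
handle [634.7  69.7  13.9  13.9]
handle [643.1 -18.   13.9  13.9]
g [ 505.  -305.5  191.4] tooly 98.3 tilt [ 0.006 -0.001 -1.   ] need [ 0.21   0.691 -0.269] turn -0.01 F [ 0.3 -0.1 -0.4] w 42.6 t 5.4
```

```bash
python3 -m crank '[[[0.21,0.692,-0.05],[0,0,0],0],[[0.21,0.692,-0.05],[0,0,0],0],[[0.21,0.692,-0.05],[0,0,0],0],[[0.21,0.692,-0.05],[0,0,0],0],[[0.21,0.692,-0.05],[0,0,0],0],[[0.21,0.692,-0.05],[0,0,0],0],[[0.21,0.692,-0.05],[0,0,0],0],[[0.21,0.692,-0.05],[0,0,0],0]]' >/dev/null
python3 -m crank '[[[0,0,0],[0,0,0],0],[[0,0,0],[0,0,0],0]]' >/dev/null
python3 -c "
from h import *
need(589,-28.5,84,98)"
```

```text
g [586.6 -33.  167.1] tooly 98.1 tilt [-0.001 -0.001 -1.   ] need [ 0.006  0.011 -0.208] turn -0.002 F [-0.4  0.4 -0.2] w 42.5 t 6.2
```

```bash
python3 -m crank '[[[0.006,0.011,-0.1],[0,0,0],0],[[0.006,0.011,-0.17],[0,0,0],0],[[0.006,0.011,-0.208],[0,0,0],0],[[0.006,0.011,-0.208],[0,0,0],0],[[0.006,0.011,-0.208],[0,0,0],-1],[[0.006,0.011,-0.208],[0,0,0],-1],[[0.006,0.011,-0.208],[0,0,0],-1],[[0.006,0.011,-0.208],[0,0,0],-1]]' 40
python3 -m crank '[[[0,0,0],[0,0,0],-1],[[0,0,0],[0,0,0],-1],[[0,0,0.05],[0,0,0],-1],[[0,0,0.12],[0,0,0],-1],[[0,0,0.2],[0,0,0],-1],[[0,0,0.2],[0,0,0],-1],[[0,0,0.2],[0,0,0],-1]]' 40
python3 -c "
from h import *
need(446,-363,46,98)"
```

```text
t: 6.92
eef_pos: [0.5895, -0.0281, 0.2407]
tool_rot: [-0.219, 3.132, -0.001]
force: [0.9, -0.3, -0.6]
grip_width: 0.192
gripper_force: 39.0
t: 7.5
eef_pos: [0.5896, -0.0275, 0.3214]
tool_rot: [-0.22, 3.13, -0.001]
force: [-0.4, -0.4, -2.8]
grip_width: 0.199
gripper_force: 39.2
g [590.3 -27.5 166.4] tooly 98.1 tilt [ 0.004 -0.    -1.   ] need [-0.361 -0.839 -0.301] turn -0.002 F [-0.4 -0.4 -2.8] w 16.9 t 7.5
```

```bash
python3 -m crank '[[[-0.36,-0.838,0],[0,0,0],-1],[[-0.36,-0.838,0],[0,0,0],-1],[[-0.36,-0.838,0],[0,0,0],-1],[[-0.36,-0.838,0],[0,0,0],-1],[[-0.36,-0.838,0],[0,0,0],-1],[[-0.36,-0.838,0],[0,0,0],-1],[[-0.36,-0.838,0],[0,0,0],-1],[[-0.36,-0.838,0],[0,0,0],-1]]' >/dev/null
python3 -m crank '[[[0,0,0],[0,0,0],-1],[[0,0,0],[0,0,0],-1]]' >/dev/null
python3 -c "
from h import *
need(446,-363,46,98)"
```

```text
g [ 454.9 -336.8  162.9] tooly 97.7 tilt [-0.003  0.    -1.   ] need [-0.022 -0.066 -0.292] turn 0.011 F [-0.3  0.7 -2.2] w 16.6 t 8.3
```

```bash
python3 -m crank '[[[-0.022,-0.066,-0.05],[0,0,0],-1],[[-0.022,-0.066,-0.13],[0,0,0],-1],[[-0.022,-0.066,-0.22],[0,0,0],-1],[[-0.022,-0.066,-0.28],[0,0,0],-1],[[-0.022,-0.066,-0.298],[0,0,0],-1],[[-0.022,-0.066,-0.298],[0,0,0],-1],[[-0.022,-0.066,-0.298],[0,0,0],-1]]'
python3 -m crank '[[[0,0,0],[0,0,0],-1],[[0,0,0],[0,0,0],-0.4],[[0,0,0],[0,0,0],0],[[0,0,0],[0,0,0],0],[[0,0,0.1],[0,0,0],0],[[0,0,0.2],[0,0,0],0],[[0,0,0.3],[0,0,0],0],[[0,0,0.3],[0,0,0],0]]'
python3 -c "
from h import *
handles();need(643,-18.5,84,98)"
```

```text
t: 8.92
eef_pos: [0.4496, -0.3586, 0.1996]
tool_rot: [0.224, -3.133, -0.003]
force: [0.4, -0.2, -1.4]
grip_width: 0.197
gripper_force: 41.5
t: 9.58
eef_pos: [0.4506, -0.3612, 0.3281]
tool_rot: [-0.22, 3.125, -0.012]
force: [1.0, -0.2, 0.2]
grip_width: 0.502
gripper_force: 0.0
handle [634.7  69.7  13.9  13.9]
handle [643.1 -18.   13.9  13.9]
g [ 451.  -361.8  170. ] tooly 98.0 tilt [ 0.007 -0.005 -1.   ] need [ 0.48   0.858 -0.215] turn -0.001 F [-0.  -0.2 -0.5] w 42.3 t 9.6
```

```bash
python3 -m crank '[[[0.24,0.43,0],[0,0,0],0],[[0.24,0.43,0],[0,0,0],0],[[0.24,0.43,0],[0,0,0],0],[[0.24,0.43,0],[0,0,0],0],[[0.24,0.43,0],[0,0,0],0],[[0.24,0.43,0],[0,0,0],0]]' >/dev/null
python3 -m crank '[[[0.24,0.428,0],[0,0,0],0],[[0.24,0.428,0],[0,0,0],0],[[0.24,0.428,0],[0,0,0],0],[[0.24,0.428,0],[0,0,0],0],[[0.24,0.428,0],[0,0,0],0],[[0.24,0.428,0],[0,0,0],0],[[0.24,0.428,0],[0,0,0],0]]' >/dev/null
python3 -c "
from h import *
need(643,-18.5,84,98)"
```

```text
g [640.8 -14.8 164.1] tooly 98.3 tilt [-0.001  0.001 -1.   ] need [ 0.006 -0.009 -0.2  ] turn -0.009 F [-0.6 -0.9  0.5] w 42.5 t 10.7
```

```bash
python3 -m crank '[[[0.006,-0.009,-0.1],[0,0,0],0],[[0.006,-0.009,-0.16],[0,0,0],0],[[0.006,-0.009,-0.2],[0,0,0],0],[[0.006,-0.009,-0.2],[0,0,0],0],[[0.006,-0.009,-0.2],[0,0,0],-1],[[0.006,-0.009,-0.2],[0,0,0],-1],[[0.006,-0.009,-0.2],[0,0,0],-1],[[0.006,-0.009,-0.2],[0,0,0],-1]]' 40
python3 -m crank '[[[0,0,0],[0,0,0],-1],[[0,0,0],[0,0,0],-1],[[0,0,0.05],[0,0,0],-1],[[0,0,0.12],[0,0,0],-1],[[0,0,0.2],[0,0,0],-1],[[0,0,0.2],[0,0,0],-1],[[0,0,0.2],[0,0,0],-1]]' 40
python3 -c "
from h import *
need(488,-281,46,98)"
```

```text
t: 11.38
eef_pos: [0.6435, -0.0211, 0.2416]
tool_rot: [-0.22, 3.132, -0.001]
force: [-0.5, 0.8, -0.8]
grip_width: 0.195
gripper_force: 39.0
t: 11.97
eef_pos: [0.6437, -0.0206, 0.3225]
tool_rot: [-0.22, 3.13, -0.001]
force: [-0.6, -0.1, -2.7]
grip_width: 0.199
gripper_force: 39.2
g [644.3 -20.6 167.5] tooly 98.1 tilt [ 0.004 -0.    -1.   ] need [-0.391 -0.651 -0.304] turn -0.002 F [-0.6 -0.1 -2.7] w 16.9 t 12.0
```

```bash
python3 -m crank '[[[-0.2,-0.325,0],[0,0,0],-1],[[-0.2,-0.325,0],[0,0,0],-1],[[-0.2,-0.325,0],[0,0,0],-1],[[-0.2,-0.325,0],[0,0,0],-1],[[-0.2,-0.325,0],[0,0,0],-1]]' >/dev/null
python3 -m crank '[[[-0.193,-0.326,0],[0,0,0],-1],[[-0.193,-0.326,0],[0,0,0],-1],[[-0.193,-0.326,0],[0,0,0],-1],[[-0.193,-0.326,0],[0,0,0],-1],[[-0.193,-0.326,0],[0,0,0],-1],[[-0.193,-0.326,0],[0,0,0],-1]]' >/dev/null
python3 -c "
from h import *
need(488,-281,46,98)"
```

```text
g [ 484.4 -282.6  164.1] tooly 97.8 tilt [-0.002  0.001 -1.   ] need [ 0.009  0.004 -0.295] turn 0.006 F [ 0.5  0.6 -2.1] w 16.8 t 12.9
```

```bash
python3 -m crank '[[[0.009,0.004,-0.07],[0,0,0],-1],[[0.009,0.004,-0.16],[0,0,0],-1],[[0.009,0.004,-0.24],[0,0,0],-1],[[0.009,0.004,-0.28],[0,0,0],-1],[[0.009,0.004,-0.3],[0,0,0],-1],[[0.009,0.004,-0.3],[0,0,0],-1],[[0.009,0.004,-0.3],[0,0,0],-1]]'
python3 -m crank '[[[0,0,0],[0,0,0],-1],[[0,0,0],[0,0,0],-0.4],[[0,0,0],[0,0,0],0],[[0,0,0],[0,0,0],0],[[0,0,0.1],[0,0,0],0],[[0,0,0.2],[0,0,0],0],[[0,0,0.3],[0,0,0],0],[[0,0,0.3],[0,0,0],0]]'
python3 -c "
from h import *
handles('pics/a2.png');need(635,69.5,84,98)"
```

```text
t: 13.47
eef_pos: [0.4906, -0.2777, 0.1998]
tool_rot: [0.225, -3.133, -0.002]
force: [0.6, 0.2, -1.5]
grip_width: 0.196
gripper_force: 42.3
t: 14.13
eef_pos: [0.4915, -0.2802, 0.328]
tool_rot: [-0.219, 3.124, -0.01]
force: [1.3, -1.2, 0.1]
grip_width: 0.504
gripper_force: 0.0
handle [634.7  69.7  13.9  13.9]
g [ 492.  -280.7  169.9] tooly 98.0 tilt [ 0.008 -0.004 -1.   ] need [ 0.358  0.876 -0.215] turn -0.001 F [ 0.7 -0.2 -0.9] w 42.5 t 14.2
```

View pics/a2.png

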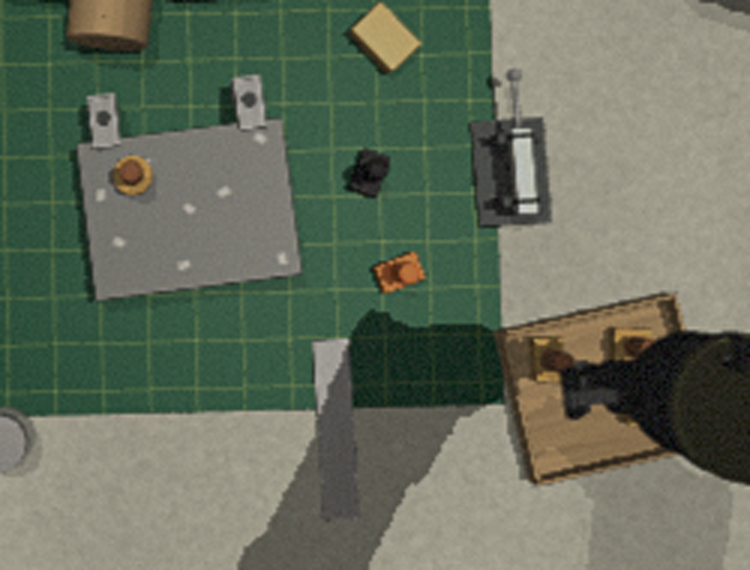

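Crop: the round stamp stands alone on the anvil at (133,175). The others stand in the tray, with two visible at (553,358) and (635,345). Fetching the last one.

```bash
python3 -m crank '[[[0.18,0.438,0],[0,0,0],0],[[0.18,0.438,0],[0,0,0],0],[[0.18,0.438,0],[0,0,0],0],[[0.18,0.438,0],[0,0,0],0],[[0.18,0.438,0],[0,0,0],0],[[0.18,0.438,0],[0,0,0],0]]' >/dev/null
python3 -m crank '[[[0.178,0.438,0],[0,0,0],0],[[0.178,0.438,0],[0,0,0],0],[[0.178,0.438,0],[0,0,0],0],[[0.178,0.438,0],[0,0,0],0],[[0.178,0.438,0],[0,0,0],0],[[0.178,0.438,0],[0,0,0],0],[[0.178,0.438,0],[0,0,0],0]]' >/dev/null
python3 -c "
from h import *
need(635,69.5,84,98)"
```

```text
g [632.5  72.  164.2] tooly 98.2 tilt [-0.002 -0.    -1.   ] need [ 0.006 -0.006 -0.2  ] turn -0.007 F [ 0.4 -0.4 -0.2] w 42.4 t 15.3
```

```bash
python3 -m crank '[[[0.006,-0.006,-0.1],[0,0,0],0],[[0.006,-0.006,-0.16],[0,0,0],0],[[0.006,-0.006,-0.2],[0,0,0],0],[[0.006,-0.006,-0.2],[0,0,0],0],[[0.006,-0.006,-0.2],[0,0,0],-1],[[0.006,-0.006,-0.2],[0,0,0],-1],[[0.006,-0.006,-0.2],[0,0,0],-1],[[0.006,-0.006,-0.2],[0,0,0],-1]]' 40
python3 -m crank '[[[0,0,0],[0,0,0],-1],[[0,0,0],[0,0,0],-1],[[0,0,0.05],[0,0,0],-1],[[0,0,0.12],[0,0,0],-1],[[0,0,0.2],[0,0,0],-1],[[0,0,0.2],[0,0,0],-1],[[0,0,0.2],[0,0,0],-1]]' 40
python3 -c "
from h import *
need(430,-295,46,98)"
```

```text
t: 15.93
eef_pos: [0.6355, 0.0681, 0.2416]
tool_rot: [-0.22, 3.132, -0.0]
force: [-0.0, -0.1, -0.9]
grip_width: 0.193
gripper_force: 39.0
t: 16.52
eef_pos: [0.6357, 0.0687, 0.3226]
tool_rot: [-0.22, 3.129, 0.0]
force: [-1.1, -0.0, -1.9]
grip_width: 0.197
gripper_force: 39.1
g [636.4  68.8 167.6] tooly 98.1 tilt [ 0.004  0.001 -1.   ] need [-0.516 -0.909 -0.304] turn -0.002 F [-1.1 -0.  -1.9] w 16.7 t 16.5
```

```bash
python3 -m crank '[[[-0.258,-0.454,0],[0,0,0],-1],[[-0.258,-0.454,0],[0,0,0],-1],[[-0.258,-0.454,0],[0,0,0],-1],[[-0.258,-0.454,0],[0,0,0],-1],[[-0.258,-0.454,0],[0,0,0],-1],[[-0.258,-0.454,0],[0,0,0],-1]]' >/dev/null
python3 -m crank '[[[-0.256,-0.454,0],[0,0,0],-1],[[-0.256,-0.454,0],[0,0,0],-1],[[-0.256,-0.454,0],[0,0,0],-1],[[-0.256,-0.454,0],[0,0,0],-1],[[-0.256,-0.454,0],[0,0,0],-1],[[-0.256,-0.454,0],[0,0,0],-1],[[-0.256,-0.454,0],[0,0,0],-1]]' >/dev/null
python3 -c "
from h import *
need(430,-295,46,98)"
```

```text
g [ 427.2 -297.3  164.2] tooly 97.7 tilt [-0.002  0.    -1.   ] need [ 0.007  0.006 -0.296] turn 0.011 F [-0.1  0.  -0.1] w 16.8 t 17.6
```

```bash
python3 -m crank '[[[0.007,0.006,-0.07],[0,0,0],-1],[[0.007,0.006,-0.16],[0,0,0],-1],[[0.007,0.006,-0.24],[0,0,0],-1],[[0.007,0.006,-0.28],[0,0,0],-1],[[0.007,0.006,-0.3],[0,0,0],-1],[[0.007,0.006,-0.3],[0,0,0],-1],[[0.007,0.006,-0.3],[0,0,0],-1]]'
python3 -m crank '[[[0,0,0],[0,0,0],-1],[[0,0,0],[0,0,0],-0.4],[[0,0,0],[0,0,0],0],[[0,0,0],[0,0,0],0],[[0,0,0.1],[0,0,0],0],[[0,0,0.2],[0,0,0],0],[[0,0,0.3],[0,0,0],0],[[0,0,0.3],[0,0,0],0]]'
python3 -m crank '[[[0,0.1,0.1],[0,0,0],0],[[0,0.2,0.1],[0,0,0],0],[[0,0.3,0.1],[0,0,0],0],[[0,0.4,0.1],[0,0,0],0],[[0,0.5,0.1],[0,0,0],0],[[0,0.5,0.1],[0,0,0],0]]' >/dev/null
python3 - <<'E'
from h import *
im=bot.read_camera("top")[:,:,::-1].copy();cv2.imwrite("raw2.png",im)
sc=bot.read_camera("scene")[:,:,::-1].copy();cv2.imwrite("raw2s.png",sc)
hsv=cv2.cvtColor(im,cv2.COLOR_BGR2HSV);H,S,V=[hsv[:,:,i].astype(int) for i in range(3)]
k=np.zeros((384,512),np.uint8);k[150:225,205:300]=((S<70)&(V>60))[150:225,205:300]
k=cv2.morphologyEx(k,cv2.MORPH_OPEN,np.ones((15,15)))
for c in blobs(k,500):print("anvil",rect("top",c,.045))
k=np.zeros((384,512),bool);k[135:200,340:380]=((V>150)&(S<60))[135:200,340:380]
for c in blobs(k,5):print("probe",c[:,0].min(0),c[:,0].max(0),rect("top",c,.044))
need(650,-250,45)
a=cv2.resize(im[135:205,335:395],(400,467),interpolation=cv2.INTER_CUBIC);b=cv2.resize(sc[270:340,155:235],(400,350),interpolation=cv2.INTER_CUBIC)
o=np.zeros((467,800,3),np.uint8);o[:,:400]=a;o[:350,400:]=b;cv2.imwrite("pics/p.png",o)
E
```

```text
t: 18.18
eef_pos: [0.4333, -0.2909, 0.1999]
tool_rot: [0.224, -3.133, -0.002]
force: [0.2, -0.2, -0.0]
grip_width: 0.199
gripper_force: 42.8
t: 18.85
eef_pos: [0.4342, -0.2931, 0.3275]
tool_rot: [-0.219, 3.125, -0.011]
force: [1.3, -0.4, 0.5]
grip_width: 0.5
gripper_force: 0.0
anvil [611.4  23.  170.9 134.4  98. ]
probe [363 188] [368 190] [ 614.8 -253.6   12.4    4.9   90.9]
probe [361 166] [368 185] [ 647.9 -250.5   47.8   14.5    5.3]
probe [354 135] [379 199] [ 669.4 -256.9  158.1   62.1    0.9]
g [432.6 -90.4 205.8] tooly 98.3 tilt [ 0.001 -0.    -1.   ] need [ 0.544 -0.399 -0.402] turn None F [ 0.3 -0.9 -0.5] w 42.4 t 19.4
```

View pics/p.png

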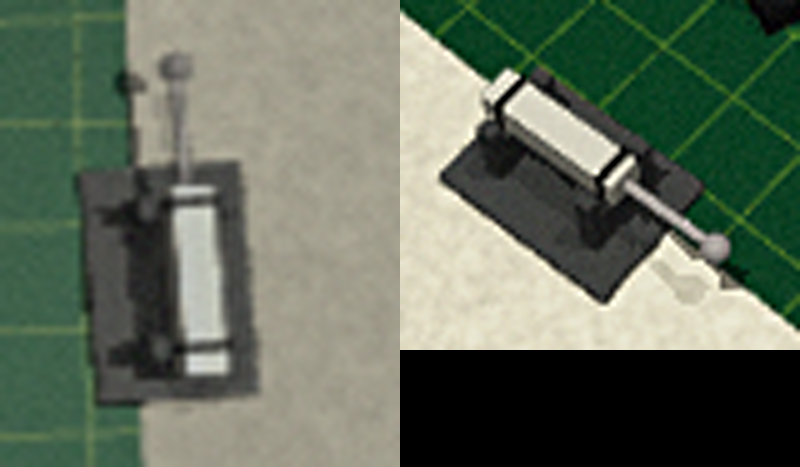

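Run:
```python
from h import *
f=lambda q:np.array(q)/6.6667+[335,135]
e=ray("top",f([[193,187],[208,373]]),.044)*1000;b=ray("top",f([[176,67]]),.036)*1000
print("handle",e.round(1),e.mean(0).round(1),"ball",b.round(1));d=b[0]-e.mean(0);print("dist",np.hypot(*d),"yaw",np.degrees(np.arctan2(d[1],d[0])),np.degrees(np.arctan2(*(e[0]-e[1])[::-1])))
c=ray("top",f([[80,172],[240,163],[258,393],[98,403]]),.006)*1000;print("base",c.round(1),c.mean(0))
d=(c[0]+c[1]-c[2]-c[3]);print(np.degrees(np.arctan2(d[1],d[0])),np.hypot(*d)/2)
im=cv2.imread("raw2.png");hsv=cv2.cvtColor(im,cv2.COLOR_BGR2HSV);S,V=hsv[:,:,1].astype(int),hsv[:,:,2]
k=np.zeros((384,512),np.uint8);k[150:225,205:300]=((S<70)&(V>60))[150:225,205:300]
k=cv2.morphologyEx(k,cv2.MORPH_OPEN,np.ones((15,15)))
cc=max(blobs(k),key=cv2.contourArea)[:,0];w=ray("top",cc+0.0,.045)*1000
Rm=np.array([[np.cos(a:=np.radians(8)),np.sin(a)],[-np.sin(a),np.cos(a)]]);l=(w-[611.4,23])@Rm.T
for nm,ax,sg,s2 in(("near",0,-1,1),("far",0,1,1),("left",1,1,0),("right",1,-1,0)):
    m=(sg*l[:,ax]>(58 if ax==0 else 78))&(abs(l[:,1-ax])<50);p=np.polyfit(l[m,1-ax],l[m,ax],1);print(nm,p.round(3),m.sum())
```

```text
handle [[ 678.7 -249.6]
 [ 610.  -255.3]] [ 644.4 -252.5] ball [[ 724.5 -245.5]]
dist 80.42334809485322 yaw 4.944436137440703 4.712317861063664
base [[ 688.2 -217.3]
 [ 692.7 -278.8]
 [ 604.5 -285.7]
 [ 599.7 -224.5]] [ 646.26521999 -251.5818807 ]
4.599817939902384 88.67778967837008
near [-3.0000e-03 -6.5442e+01] 41
far [-6.0000e-03  6.3262e+01] 41
left [-5.000e-03  8.402e+01] 41
right [ -0.    -84.199] 40
```

Anvil: centre (610,23), yaw 7.8°. Probe: centre (644.5,-252.3), yaw 4.7°, lying in both saddles. The crop shows its ball at (176,67). Going to grip it.

```bash
python3 -m crank '[[[0.53,-0.405,-0.1],[0,0,-0.12],0],[[0.53,-0.405,-0.1],[0,0,-0.12],0],[[0.53,-0.405,-0.1],[0,0,-0.12],0],[[0.53,-0.405,-0.1],[0,0,-0.12],0],[[0.53,-0.405,-0.1],[0,0,-0.12],0],[[0.53,-0.405,-0.1],[0,0,-0.12],0],[[0.53,-0.405,-0.1],[0,0,-0.12],0],[[0.53,-0.405,-0.1],[0,0,-0.12],0]]' >/dev/null
python3 -m crank '[[[0,0,0],[0,0,0],0],[[0,0,-0.1],[0,0,0],0],[[0,0,-0.1],[0,0,0],0],[[0,0,-0.1],[0,0,0],0]]' >/dev/null
python3 - <<'E'
from h import *
need(644.5,-252.3,38,94.7)
E
```

```text
g [ 642.1 -254.4  124.1] tooly 94.4 tilt [-0.005  0.001 -1.   ] need [ 0.006  0.005 -0.215] turn 0.009 F [ 0.5 -0.9  0.8] w 42.3 t 20.4
```

```bash
python3 -m crank '[[[0.006,0.005,-0.05],[0,0,0.01],0],[[0.006,0.005,-0.13],[0,0,0.01],0],[[0.006,0.005,-0.19],[0,0,0.01],0],[[0.006,0.005,-0.215],[0,0,0.01],0],[[0.006,0.005,-0.215],[0,0,0.01],0]]'
python3 -m crank '[[[0,0,0],[0,0,0],-0.4],[[0,0,0],[0,0,0],-0.4],[[0,0,0],[0,0,0],-1],[[0,0,0],[0,0,0],-1],[[0,0,0],[0,0,0],-1],[[0,0,0],[0,0,0],-1]]' 60
python3 -c "
from h import *
need(644.5,-252.3,38,94.7)"
```

```text
t: 20.87
eef_pos: [0.6461, -0.2523, 0.1935]
tool_rot: [0.13, -3.136, -0.001]
force: [0.8, 1.1, -0.8]
grip_width: 0.498
gripper_force: 0.0
t: 21.37
eef_pos: [0.6477, -0.2526, 0.1969]
tool_rot: [-0.13, 3.135, -0.002]
force: [0.2, 0.5, 7.7]
grip_width: 0.172
gripper_force: 59.7
g [ 648.2 -252.8   41.9] tooly 94.7 tilt [ 0.004 -0.001 -1.   ] need [-0.009  0.001 -0.01 ] turn -0.001 F [0.2 0.5 7.7] w 14.6 t 21.4
```

```bash
python3 -m crank '[[[0,0,0.02],[0,0,0],-1],[[0,0,0.05],[0,0,0],-1],[[0,0,0.12],[0,0,0],-1],[[0,0,0.2],[0,0,0],-1],[[0,0,0.25],[0,0,0],-1],[[0,0,0.25],[0,0,0],-1],[[0,0,0.25],[0,0,0],-1]]'
python3 - <<'E'
from h import *
need(454.2,51.4,140)
im=bot.read_camera("top")[:,:,::-1];sc=bot.read_camera("scene")[:,:,::-1]
s=bot.read_state();p=proj("scene",s["eef_pos"]-[0,0,.155]).astype(int)[0];q=proj("top",s["eef_pos"]-[0,0,.155]).astype(int)[0];print(p,q)
f=lambda im,p:cv2.resize(np.ascontiguousarray(im[max(0,p[1]-45):p[1]+45,max(0,p[0]-45):p[0]+45]),(400,400),interpolation=cv2.INTER_CUBIC)
cv2.imwrite("pics/g.png",np.hstack([f(sc,p),f(im,q)]))
E
```

```text
t: 21.95
eef_pos: [0.6471, -0.2524, 0.2969]
tool_rot: [-0.13, 3.135, -0.002]
force: [0.9, -0.6, -1.5]
grip_width: 0.173
gripper_force: 58.7
g [ 647.6 -252.6  141.9] tooly 94.7 tilt [ 0.004 -0.001 -1.   ] need [-0.484  0.76  -0.005] turn None F [ 0.9 -0.6 -1.5] w 14.7 t 21.9
[180 265] [377 172]
```

View pics/g.png

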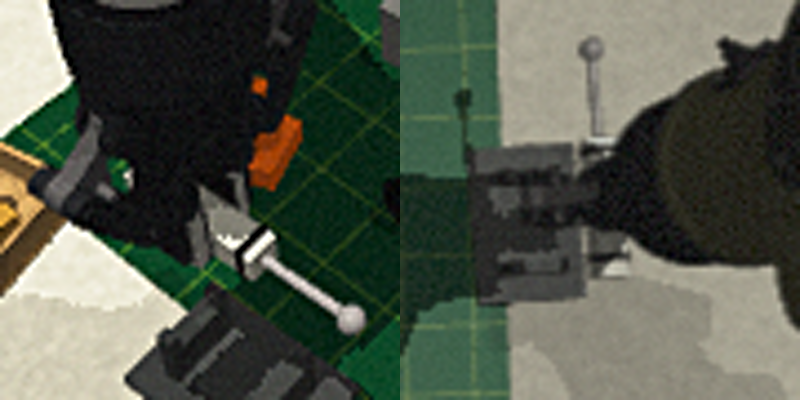

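Left half: the probe is held level, ball at (350,317). Right half (top view): ball at (592,47). Triangulating the ball relative to the grasp point.

```bash
cat >> h.py <<'E'
def tri(ps,pt):
    P=[]
    for n in("scene","top"):
        c=bot.calibration(n);Rw=R.from_rotvec(c["rotation"]).as_matrix().T
        P.append(c["mtx"]@np.c_[Rw,-Rw@c["eye"]])
    X=cv2.triangulatePoints(P[0],P[1],np.float64(ps).reshape(2,1),np.float64(pt).reshape(2,1))
    return (X[:3]/X[3]).ravel()*1000
E
python3 -c "
from h import *
b=tri([213.75,291.3],[375.2,137.6]);print(b,proj('top',b/1000))
s=bot.read_state();g=s['eef_pos']*1000+155*R.from_rotvec(s['tool_rot']).as_matrix()[:,2];print(b-g)"
```

```text
[ 725.68262791 -247.95731298  135.26636717] [[375.14230029 137.53595273]]
[79.48696729  4.30467587 -3.64486011]
```

```bash
python3 -m crank '[[[-0.265,0.38,0],[0,0,0],-1],[[-0.265,0.38,0],[0,0,0],-1],[[-0.265,0.38,0],[0,0,0],-1],[[-0.265,0.38,0],[0,0,0],-1],[[-0.265,0.38,0],[0,0,0],-1],[[-0.265,0.38,0],[0,0,0],-1]]' >/dev/null
python3 -m crank '[[[-0.264,0.382,0],[0,0,0],-1],[[-0.264,0.382,0],[0,0,0],-1],[[-0.264,0.382,0],[0,0,0],-1],[[-0.264,0.382,0],[0,0,0],-1],[[-0.264,0.382,0],[0,0,0],-1],[[-0.264,0.382,0],[0,0,0],-1],[[-0.264,0.382,0],[0,0,0],-1]]' >/dev/null
python3 -c "
from h import *
need(438,52.5,32,94.7)"
```

```text
g [434.9  52.9 138.9] tooly 94.9 tilt [-0.001 -0.    -1.   ] need [ 0.008 -0.001 -0.267] turn -0.006 F [-0.2 -0.2 -1.5] w 14.5 t 23.1
```

```bash
python3 -m crank '[[[0,0,-0.08],[0,0,0],-1],[[0,0,-0.16],[0,0,0],-1],[[0,0,-0.22],[0,0,0],-1],[[0,0,-0.255],[0,0,0],-1],[[0,0,-0.255],[0,0,0],-1],[[0,0,-0.255],[0,0,0],-1],[[0,0,-0.255],[0,0,0],-1]]'
python3 - <<'E'
from h import *
need(454.4,52.5,32,94.7)
im=bot.read_camera("top")[:,:,::-1];sc=bot.read_camera("scene")[:,:,::-1]
a=cv2.resize(np.ascontiguousarray(im[150:250,205:305]),(400,400),interpolation=cv2.INTER_CUBIC)
b=cv2.resize(np.ascontiguousarray(sc[170:270,180:280]),(400,400),interpolation=cv2.INTER_CUBIC)
cv2.imwrite("pics/t1.png",np.hstack([b,a]))
E
```

```text
t: 23.72
eef_pos: [0.436, 0.0518, 0.1926]
tool_rot: [-0.128, 3.138, -0.0]
force: [0.4, -0.4, -0.8]
grip_width: 0.172
gripper_force: 58.9
g [436.1  51.7  37.6] tooly 94.7 tilt [ 0.001 -0.    -1.   ] need [ 0.046  0.002 -0.014] turn 0.001 F [ 0.4 -0.4 -0.8] w 14.6 t 23.7
```

View pics/t1.png

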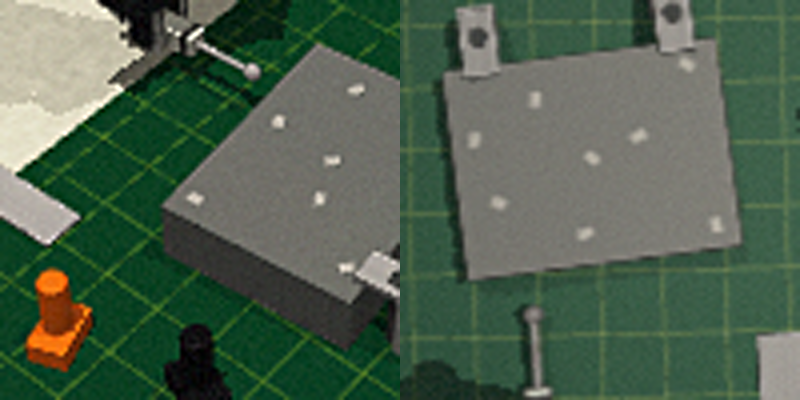

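The right half shows the ball at (533,313), about 20 mm in front of the near edge and within its left third. Approaching slowly.

```bash
python3 -m crank '[[[0.01,0.002,-0.005],[0,0,0],-1],[[0.02,0.002,-0.01],[0,0,0],-1],[[0.03,0.002,-0.014],[0,0,0],-1],[[0.035,0.002,-0.014],[0,0,0],-1],[[0.035,0.002,-0.014],[0,0,0],-1],[[0.035,0.002,-0.014],[0,0,0],-1]]'
for i in 1; do python3 -m crank '[[[0.002,0,0],[0,0,0],-1],[[0.004,0,0],[0,0,0],-1],[[0.004,0,0],[0,0,0],-1],[[0.004,0,0],[0,0,0],-1]]'; done
```

```text
t: 24.32
eef_pos: [0.4493, 0.0532, 0.1866]
tool_rot: [0.13, -3.139, 0.0]
force: [-0.1, -0.2, -0.8]
grip_width: 0.173
gripper_force: 58.9
t: 24.65
eef_pos: [0.4508, 0.0533, 0.1867]
tool_rot: [0.13, -3.139, 0.0]
force: [-0.4, 0.4, -1.1]
grip_width: 0.17
gripper_force: 58.9
```

```bash
for i in 1 2; do python3 -m crank '[[[0.0025,0,0],[0,0,0],-1],[[0.0025,0,0],[0,0,0],-1],[[0.0025,0,0],[0,0,0],-1]]' | grep -E "eef|^force"; done
```

```text
eef_pos: [0.4519, 0.0532, 0.1867]
force: [-0.3, -0.6, -0.7]
eef_pos: [0.4529, 0.0532, 0.1867]
force: [0.4, 0.3, -1.1]
```

```bash
for i in 1 2; do python3 -m crank '[[[0.0025,0,0],[0,0,0],-1],[[0.0025,0,0],[0,0,0],-1],[[0.0025,0,0],[0,0,0],-1]]' | grep -E "eef|^force"; done
```

```text
eef_pos: [0.4539, 0.0532, 0.1867]
force: [0.1, 0.8, -0.9]
eef_pos: [0.4549, 0.0533, 0.1867]
force: [0.0, -0.1, -1.5]
```

```bash
for i in 1 2 3; do python3 -m crank '[[[0.002,0,0],[0,0,0],-1],[[0.002,0,0],[0,0,0],-1],[[0.002,0,0],[0,0,0],-1]]' | grep -E "eef|^force"; done
```

```text
eef_pos: [0.4557, 0.0533, 0.1867]
force: [0.5, -0.4, -1.8]
eef_pos: [0.4561, 0.0532, 0.1866]
force: [-2.1, -0.1, -0.7]
eef_pos: [0.4565, 0.0532, 0.1865]
force: [-5.5, 1.1, 0.8]
```

Touch 1 made (−5.5 N). Backing off and moving to the right end.

```bash
python3 -m crank '[[[0,0,0],[0,0,0],-1],[[-0.03,0,0],[0,0,0],-1],[[-0.03,-0.1,0],[0,0,0],-1],[[-0.02,-0.2,0],[0,0,0],-1],[[0.01,-0.225,0],[0,0,0],-1],[[0.02,-0.225,0],[0,0,0],-1],[[0.02,-0.225,0],[0,0,0],-1],[[0.02,-0.225,0],[0,0,0],-1]]'
for i in 1 2; do python3 -m crank '[[[0.002,0,0],[0,0,0],-1],[[0.002,0,0],[0,0,0],-1],[[0.002,0,0],[0,0,0],-1]]' | grep -E "eef|^force"; done
```

```text
t: 27.07
eef_pos: [0.4657, -0.0361, 0.1867]
tool_rot: [-0.131, 3.138, 0.001]
force: [-0.7, 0.9, -0.3]
grip_width: 0.171
gripper_force: 59.1
eef_pos: [0.4659, -0.0359, 0.1867]
force: [0.5, -0.3, -1.2]
eef_pos: [0.4669, -0.0365, 0.1867]
force: [-0.4, -0.6, -1.2]
```

```bash
for i in 1 2 3; do python3 -m crank '[[[0.002,0,0],[0,0,0],-1],[[0.002,0,0],[0,0,0],-1],[[0.002,0,0],[0,0,0],-1]]' | grep -E "eef|^force"; done
```

```text
eef_pos: [0.4677, -0.0368, 0.1867]
force: [-0.2, -0.0, -1.0]
eef_pos: [0.4685, -0.0368, 0.1867]
force: [-0.6, 0.5, -0.5]
eef_pos: [0.469, -0.0368, 0.1866]
force: [-1.9, -0.6, -1.2]
```

```bash
python3 -m crank '[[[0.002,0,0],[0,0,0],-1],[[0.002,0,0],[0,0,0],-1],[[0.002,0,0],[0,0,0],-1]]' | grep -E "eef|^force"
python3 -m crank '[[[0,0,0],[0,0,0],-1]]' | grep -E "eef|^force"
```

```text
eef_pos: [0.4693, -0.0368, 0.1865]
force: [-4.2, -0.3, -0.4]
eef_pos: [0.4694, -0.0368, 0.1865]
force: [-5.4, -0.3, 1.0]
```

Touch 2 made (−5.4 N). Backing off, lifting over to the left short side, then coming down beside it.

```bash
python3 -m crank '[[[-0.04,0,0],[0,0,0],-1],[[-0.04,0,0.08],[0,0,0],-1],[[-0.04,0,0.16],[0,0,0],-1],[[-0.04,0,0.2],[0,0,0],-1],[[-0.04,0.1,0.2],[0,0,0],-1],[[0.0,0.2,0.2],[0,0,0],-1],[[0.03,0.3,0.2],[0,0,0],-1],[[0.052,0.397,0.2],[0,0,0],-1]]' >/dev/null
python3 -m crank '[[[0,0,0],[0,0,0],-1],[[0,0,0],[0,0,0],-1]]' >/dev/null
python3 - <<'E'
from h import *
need(490,121,32,94.7)
im=bot.read_camera("top")[:,:,::-1];sc=bot.read_camera("scene")[:,:,::-1]
a=cv2.resize(np.ascontiguousarray(im[150:270,175:295]),(400,400),interpolation=cv2.INTER_CUBIC)
b=cv2.resize(np.ascontiguousarray(sc[120:240,200:320]),(400,400),interpolation=cv2.INTER_CUBIC)
cv2.imwrite("pics/t3.png",np.hstack([b,a]))
E
```

```text
g [492.  125.8 112. ] tooly 95.1 tilt [ 0.003  0.002 -1.   ] need [-0.005 -0.012 -0.2  ] turn -0.012 F [-0.6 -0.2 -1.5] w 14.5 t 29.5
```

View pics/t3.png

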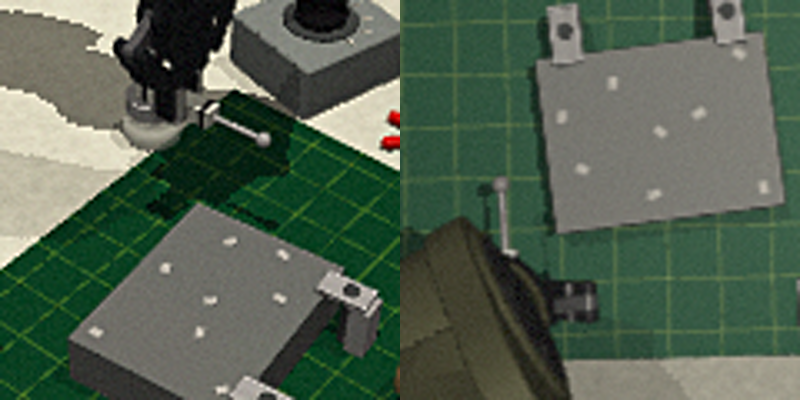

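```bash
python3 -m crank '[[[0,0,-0.06],[0,0,0],-1],[[0,0,-0.13],[0,0,0],-1],[[0,0,-0.18],[0,0,0],-1],[[0,0,-0.2],[0,0,0],-1],[[0,-0.012,-0.2],[0,0,0],-1],[[0,-0.024,-0.2],[0,0,0],-1],[[0,-0.03,-0.2],[0,0,0],-1],[[0,-0.03,-0.2],[0,0,0],-1]]' | grep -E "eef|^force"
for i in 1 2; do python3 -m crank '[[[0,-0.0025,0],[0,0,0],-1],[[0,-0.0025,0],[0,0,0],-1],[[0,-0.0025,0],[0,0,0],-1]]' | grep -E "eef|^force"; done
```

```text
eef_pos: [0.4913, 0.1087, 0.1878]
force: [-0.2, -0.2, -1.2]
eef_pos: [0.491, 0.1091, 0.1872]
force: [0.3, -0.4, -0.8]
eef_pos: [0.4908, 0.1081, 0.1867]
force: [0.2, 0.3, -2.2]
```

```bash
for i in 1 2 3; do python3 -m crank '[[[0,-0.0025,0],[0,0,0],-1],[[0,-0.0025,0],[0,0,0],-1],[[0,-0.0025,0],[0,0,0],-1]]' | grep -E "eef|^force"; done
```

```text
eef_pos: [0.4908, 0.107, 0.1866]
force: [0.4, 1.1, -1.2]
eef_pos: [0.4908, 0.106, 0.1867]
force: [0.2, 0.1, -0.4]
eef_pos: [0.4908, 0.105, 0.1867]
force: [-0.5, -0.5, -1.0]
```

```bash
for i in 1 2; do python3 -m crank '[[[0,-0.0025,0],[0,0,0],-1],[[0,-0.0025,0],[0,0,0],-1],[[0,-0.0025,0],[0,0,0],-1]]' | grep -E "eef|^force"; done
```

```text
eef_pos: [0.4908, 0.104, 0.1867]
force: [-0.5, -0.0, -2.0]
eef_pos: [0.4908, 0.103, 0.1867]
force: [-1.5, 0.2, -1.8]
```

```bash
for i in 1 2 3; do python3 -m crank '[[[0,-0.002,0],[0,0,0],-1],[[0,-0.002,0],[0,0,0],-1],[[0,-0.002,0],[0,0,0],-1]]' | grep -E "eef|^force"; done
```

```text
eef_pos: [0.4908, 0.1025, 0.1867]
force: [0.3, 1.5, -1.5]
eef_pos: [0.4908, 0.1019, 0.1867]
force: [-0.4, 4.7, -1.7]
eef_pos: [0.4908, 0.1015, 0.1867]
force: [-0.3, 5.7, -1.8]
```

Touch 3 made (5.7 N). Returning the probe to above its rest.

```bash
python3 -m crank '[[[0,0.02,0],[0,0,0],-1],[[0,0.04,0.03],[0,0,0],-1],[[0,0.04,0.12],[0,0,0],-1],[[0,0.04,0.2],[0,0,0],-1],[[0,0.04,0.275],[0,0,0],-1],[[0,0.04,0.275],[0,0,0],-1]]' >/dev/null
python3 -m crank '[[[0.196,-0.462,0],[0,0,0],-1],[[0.196,-0.462,0],[0,0,0],-1],[[0.196,-0.462,0],[0,0,0],-1],[[0.196,-0.462,0],[0,0,0],-1],[[0.196,-0.462,0],[0,0,0],-1],[[0.196,-0.462,0],[0,0,0],-1]]' >/dev/null
python3 -m crank '[[[0.196,-0.462,0],[0,0,0],-1],[[0.196,-0.462,0],[0,0,0],-1],[[0.196,-0.462,0],[0,0,0],-1],[[0.196,-0.462,0],[0,0,0],-1],[[0.196,-0.462,0],[0,0,0],-1],[[0.196,-0.462,0],[0,0,0],-1],[[0.196,-0.462,0],[0,0,0],-1]]' >/dev/null
python3 - <<'E'
from h import *
need(648,-252.7,142,94.7)
im=bot.read_camera("top")[:,:,::-1];sc=bot.read_camera("scene")[:,:,::-1]
p,q=[180,265],[377,172]
f=lambda im,p:cv2.resize(np.ascontiguousarray(im[max(0,p[1]-45):p[1]+45,max(0,p[0]-45):p[0]+45]),(400,400),interpolation=cv2.INTER_CUBIC)
cv2.imwrite("pics/g2.png",np.hstack([f(sc,p),f(im,q)]))
E
```

```text
g [ 646.7 -255.9  140. ] tooly 94.4 tilt [-0.002 -0.001 -1.   ] need [0.003 0.008 0.005] turn 0.008 F [-0.1  0.8 -1.2] w 14.6 t 34.3
```

View pics/g2.png

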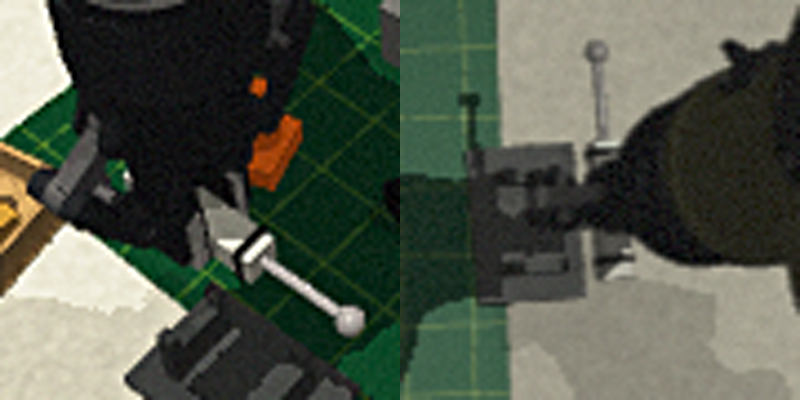

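The grip is unchanged (ball at (596,50) against (592,47) before, and 3 mm of that is the arm pose). Lowering it into the saddles.

```bash
python3 -m crank '[[[0.003,0.008,0],[0,0,0.008],-1],[[0.003,0.008,-0.07],[0,0,0.008],-1],[[0.003,0.008,-0.14],[0,0,0.008],-1],[[0.003,0.008,-0.19],[0,0,0.008],-1],[[0.003,0.008,-0.215],[0,0,0.008],-1],[[0.003,0.008,-0.215],[0,0,0.008],-1],[[0.003,0.008,-0.215],[0,0,0.008],-1]]' | grep -E "eef|^force"
python3 -c "
from h import *
need(648,-252.7,42,94.7)"
```

```text
eef_pos: [0.6492, -0.2487, 0.2112]
force: [-0.7, 0.2, -0.9]
g [ 649.2 -248.7   56.2] tooly 95.1 tilt [ 0.  0. -1.] need [-0.003 -0.01  -0.035] turn -0.012 F [-0.7  0.2 -0.9] w 14.8 t 35.0
```

```bash
python3 -m crank '[[[-0.003,-0.01,0],[0,0,-0.012],-1],[[-0.003,-0.01,0],[0,0,-0.012],-1],[[-0.003,-0.01,0],[0,0,-0.012],-1],[[-0.003,-0.01,-0.015],[0,0,-0.012],-1],[[-0.003,-0.01,-0.025],[0,0,-0.012],-1],[[-0.003,-0.01,-0.025],[0,0,-0.012],-1],[[-0.003,-0.01,-0.025],[0,0,-0.012],-1]]' | grep -E "eef|^force"
python3 -c "
from h import *
need(648,-252.7,42,94.7)"
```

```text
eef_pos: [0.6474, -0.2537, 0.2001]
force: [0.2, -0.3, -0.7]
g [ 647.3 -253.6   45.1] tooly 94.6 tilt [-0.001  0.    -1.   ] need [ 0.002  0.002 -0.008] turn 0.002 F [ 0.2 -0.3 -0.7] w 14.4 t 35.6
```

```bash
python3 -m crank '[[[0.002,0.002,-0.004],[0,0,0.002],-1],[[0.002,0.002,-0.008],[0,0,0.002],-1],[[0.002,0.002,-0.008],[0,0,0.002],-1]]' | grep -E "eef|^force"
python3 -m crank '[[[0,0,0],[0,0,0],-0.7],[[0,0,0],[0,0,0],-0.4],[[0,0,0],[0,0,0],0],[[0,0,0],[0,0,0],0],[[0,0,0],[0,0,0],0],[[0,0,0.1],[0,0,0],0],[[0,0,0.2],[0,0,0],0],[[0,0,0.3],[0,0,0],0]]' | grep -E "eef|^force"
python3 -m crank '[[[-0.05,0.1,0.1],[0,0,0],0],[[-0.15,0.2,0.1],[0,0,0],0],[[-0.2,0.3,0.1],[0,0,0],0],[[-0.25,0.4,0.1],[0,0,0],0],[[-0.3,0.5,0.1],[0,0,0],0],[[-0.35,0.6,0.1],[0,0,0],0],[[-0.35,0.6,0.1],[0,0,0],0]]' | grep -E "eef|^force"
python3 - <<'E'
from h import *
im=bot.read_camera("top")[:,:,::-1];cv2.imwrite("raw3.png",im);sc=bot.read_camera("scene")[:,:,::-1]
a=cv2.resize(np.ascontiguousarray(im[135:285,335:435]),(400,600),interpolation=cv2.INTER_CUBIC)
b=cv2.resize(np.ascontiguousarray(sc[270:340,155:235]),(400,350),interpolation=cv2.INTER_CUBIC)
d=cv2.resize(np.ascontiguousarray(im[210:290,70:170]),(400,250),interpolation=cv2.INTER_CUBIC)
cv2.imwrite("pics/p2.png",np.hstack([a,np.vstack([b,d])]))
E
```

```text
eef_pos: [0.6484, -0.2528, 0.1971]
force: [-0.2, -0.8, -1.3]
eef_pos: [0.6482, -0.2529, 0.3183]
force: [0.9, -0.7, 0.6]
eef_pos: [0.507, -0.0113, 0.358]
force: [0.8, 0.9, 0.2]
```

View pics/p2.png

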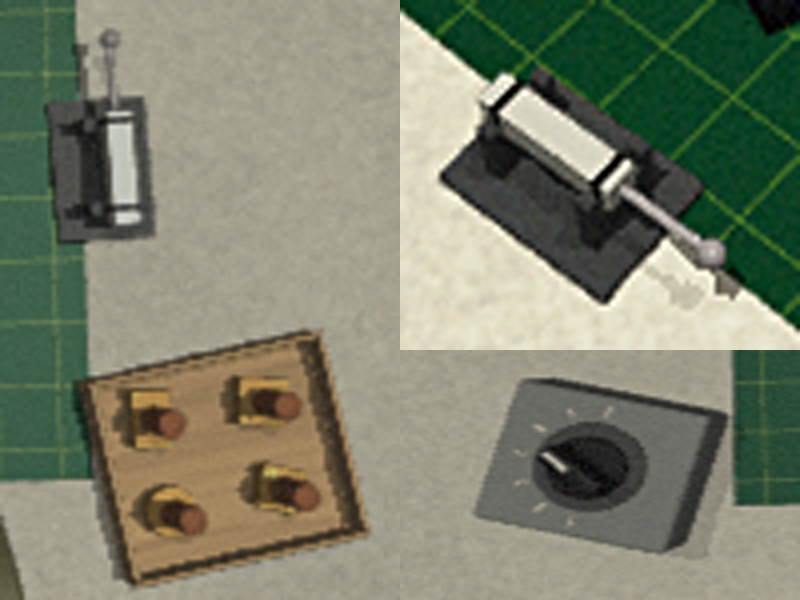

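Probe lies back in both saddles as before, ball at (110,38). The four stamps stand in the tray. The selector is at (590,466) with its pointer to the upper left. Measuring the dial.

Run:
```python
from h import *
im=bot.read_camera("top");hsv=cv2.cvtColor(im,cv2.COLOR_RGB2HSV);S,V=hsv[:,:,1].astype(int),hsv[:,:,2].astype(int)
x0,y0=85,212
k=np.zeros(V.shape,bool);k[y0:285,x0:140]=((V>115)&(S<60))[y0:285,x0:140]
g=cv2.resize(np.ascontiguousarray(im[y0:285,x0:160,::-1]),(750,730),interpolation=cv2.INTER_CUBIC)[:600]
cv2.imwrite("pics/d.png",g)
# disc: dark blob
D=np.zeros(V.shape,bool);D[y0:285,x0:145]=(V<50)[y0:285,x0:145]
for c in blobs(D,100):print("dark",c[:,0].min(0),c[:,0].max(0),rect("top",c,.066))
s=bot.read_state();print(s["qpos"].round(2));need(470,340,82)
```

```text
dark [104 237] [127 257] [465.1 345.5  49.   47.9 113.7]
[ 0.24  0.39 -0.38  1.87  0.18  0.91  1.44]
g [507.4  -9.7 203.4] tooly 95.0 tilt [ 0.001  0.    -1.   ] need [-0.094  0.874 -0.303] turn None F [ 0.1 -1.3 -0.4] w 42.4 t 37.2
```

View pics/d.png

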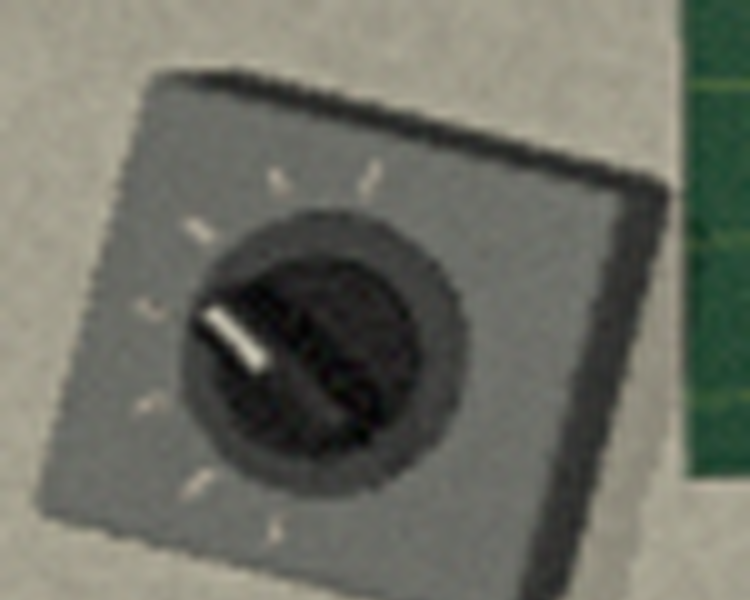

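```bash
python3 - <<'E'
from h import *
f=lambda q:np.array(q)/10+[84.5,211.5]
t=ray("top",f([[275,530],[372,178]]),.055)*1000;print("ticks",t,t.mean(0),np.degrees(np.arctan2(*(t[1]-t[0])[::-1])))
print("disc",ray("top",f([[315,355]]),.066)*1000)
p=ray("top",f([[210,312],[262,362]]),.094)*1000;print("ptr",p,np.degrees(np.arctan2(*(p[1]-p[0])[::-1])))
E
python3 -m crank '[[[-0.02,0.08,0],[0,0,0.2],0],[[-0.04,0.2,0],[0,0,0.4],0],[[-0.05,0.3,0],[0,0,0.6],0],[[-0.05,0.4,0],[0,0,0.8],0],[[-0.05,0.437,0],[0,0,0.916],0],[[-0.05,0.437,0],[0,0,0.916],0]]' >/dev/null
python3 -m crank '[[[-0.02,0.08,0],[0,0,0.2],0],[[-0.04,0.2,0],[0,0,0.4],0],[[-0.05,0.3,0],[0,0,0.6],0],[[-0.05,0.4,0],[0,0,0.8],0],[[-0.05,0.437,0],[0,0,0.916],0],[[-0.05,0.437,0],[0,0,0.916],0],[[-0.05,0.437,0],[0,0,0.916],0]]' >/dev/null
python3 -c "
from h import *
print(bot.read_state()['qpos'].round(2));need(465,345,82)"
```

```text
ticks [[423.20626144 357.84292347]
 [507.62565858 337.253759  ]] [465.41596001 347.54834124] -13.706363716011166
disc [[466.19322391 345.9814513 ]]
ptr [[478.57379939 361.26312618]
 [467.30078179 348.91209211]] -132.38728237759148
[-0.25  0.53 -0.65  1.7   0.36  1.04  1.59]
g [469.3 336.2 201.9] tooly 149.6 tilt [-0.    -0.001 -1.   ] need [-0.011  0.022 -0.3  ] turn None F [ 0.1 -1.4  0.2] w 42.2 t 38.3
```

```bash
python3 -m crank '[[[-0.008,0.024,-0.05],[0,0,-0.2],0],[[-0.008,0.024,-0.12],[0,0,-0.44],0],[[-0.008,0.024,-0.19],[0,0,-0.44],0],[[-0.008,0.024,-0.19],[0,0,-0.44],0],[[-0.008,0.024,-0.19],[0,0,-0.44],0]]' >/dev/null
python3 -c "
from h import *
need(466,346,89,136.3)"
```

```text
g [465.9 343.4 125.7] tooly 136.3 tilt [-0.002 -0.003 -1.   ] need [ 0.     0.007 -0.092] turn 0.0 F [ 0.9  0.8 -0.3] w 42.7 t 38.8
```

```bash
python3 -m crank '[[[0,0.006,-0.04],[0,0,0],0],[[0,0.006,-0.08],[0,0,0],0],[[0,0.006,-0.09],[0,0,0],0],[[0,0.006,-0.09],[0,0,0],0],[[0,0.006,-0.09],[0,0,0],-1],[[0,0.006,-0.09],[0,0,0],-1],[[0,0.006,-0.09],[0,0,0],-1],[[0,0.006,-0.09],[0,0,0],-1]]' 40
python3 -m crank '[[[0,0,0],[0,0,0],-1],[[0,0,0],[0,0,0],-1]]'
python3 -c "
from h import *
need(466,346,89,136.3)"
```

```text
t: 39.42
eef_pos: [0.4662, 0.3483, 0.2471]
tool_rot: [-1.236, 2.885, -0.001]
force: [0.6, -2.1, 5.6]
grip_width: 0.158
gripper_force: 41.9
t: 39.58
eef_pos: [0.4662, 0.3483, 0.2471]
tool_rot: [-1.236, 2.885, -0.001]
force: [1.3, -2.0, 5.4]
grip_width: 0.156
gripper_force: 41.9
g [466.6 348.4  92.1] tooly 136.4 tilt [ 0.003  0.    -1.   ] need [-0.002 -0.006 -0.008] turn -0.003 F [ 1.3 -2.   5.4] w 13.3 t 39.6
```

```bash
for i in 1 2; do python3 -m crank '[[[0,0,0],[0,0,0.2],-1],[[0,0,0],[0,0,0.4],-1],[[0,0,0],[0,0,0.6],-1],[[0,0,0],[0,0,0.8],-1],[[0,0,0],[0,0,1],-1],[[0,0,0],[0,0,1],-1]]' | grep -E "^force|grip_w"; done
python3 -c "
from h import *
s=bot.read_state();print(s['qpos'].round(2),s['ft_torque'].round(2));need(466,346,89,196.3)"
```

```text
force: [-0.9, -1.6, 7.8]
grip_width: 0.152
force: [-3.6, -2.1, 9.2]
grip_width: 0.152
[-0.2   0.72 -0.81  1.81  0.66  0.9   2.12] [-0.56  1.01  0.01]
g [464.9 348.7  92.1] tooly -163.2 tilt [ 0.  0. -1.] need [ 0.003 -0.007 -0.008] turn -0.017 F [-3.6 -2.1  9.2] w 12.9 t 40.6
```

Joint 7 would come close to its limit, so I'll let go here (detent 2), turn half round above the bar and re-grip.

```bash
python3 -m crank '[[[0,0,0],[0,0,0],-0.5],[[0,0,0],[0,0,0],0],[[0,0,0],[0,0,0],0],[[0,0,0.05],[0,0,0],0],[[0,0,0.15],[0,0,0],0],[[0,0,0.15],[0,0,0],0]]' | grep -E "^force|grip_w"
for i in 1 2 3 4 5 6; do python3 -m crank '[[[0,0,0],[0,0,-0.22],0],[[0,0,0],[0,0,-0.44],0],[[0,0,0],[0,0,-0.66],0],[[0,0,0],[0,0,-0.88],0],[[0,0,0],[0,0,-1],0],[[0,0,0],[0,0,-1],0]]' >/dev/null; done
python3 - <<'E'
from h import *
s=bot.read_state();print(s['qpos'].round(2));need(466,347.5,89,16.3)
E
```

```text
force: [0.2, 1.7, 1.7]
grip_width: 0.498
[-0.7   0.53  0.02  1.76 -0.01  0.85 -0.38]
g [465.1 348.7 150.3] tooly 16.7 tilt [-0. -0. -1.] need [ 0.002 -0.003 -0.153] turn -0.013 F [-0.1 -0.1  0.1] w 42.7 t 44.1
```

```bash
python3 -m crank '[[[0.002,-0.003,-0.06],[0,0,-0.01],0],[[0.002,-0.003,-0.12],[0,0,-0.01],0],[[0.002,-0.003,-0.15],[0,0,-0.01],0],[[0.002,-0.003,-0.15],[0,0,-0.01],0],[[0.002,-0.003,-0.15],[0,0,-0.01],-1],[[0.002,-0.003,-0.15],[0,0,-0.01],-1],[[0.002,-0.003,-0.15],[0,0,-0.01],-1],[[0.002,-0.003,-0.15],[0,0,-0.01],-1]]' 40 | grep -E "^force|grip"
python3 -m crank '[[[0,0,0],[0,0,0],-1],[[0,0,0],[0,0,0],-1]]' | grep -E "^force|grip"
python3 -c "
from h import *
need(466,347.5,89,16.3)"
for i in 1 2; do python3 -m crank '[[[0,0,0],[0,0,0.2],-1],[[0,0,0],[0,0,0.4],-1],[[0,0,0],[0,0,0.6],-1],[[0,0,0],[0,0,0.8],-1],[[0,0,0],[0,0,1],-1],[[0,0,0],[0,0,1],-1],[[0,0,0],[0,0,1],-1]]' | grep -E "^force|grip_w"; done
python3 -c "
from h import *
s=bot.read_state();print(s['qpos'].round(2),s['ft_torque'].round(2));need(466,347.5,89,76.3)"
```

```text
force: [-4.9, -0.9, 5.0]
grip_width: 0.152
gripper_force: 40.3
force: [-4.7, -2.7, 7.4]
grip_width: 0.152
gripper_force: 40.5
g [465.5 347.5  91.6] tooly 16.2 tilt [-0.  0. -1.] need [ 0.001 -0.    -0.006] turn 0.003 F [-4.7 -2.7  7.4] w 12.9 t 44.9
force: [-6.7, -2.7, 5.9]
grip_width: 0.156
force: [-5.9, -2.9, 8.9]
grip_width: 0.153
[-0.5   0.62 -0.29  1.81  0.25  0.75  0.41] [-0.48  1.41  0.05]
g [465.1 347.3  91.5] tooly 76.2 tilt [-0.001 -0.    -1.   ] need [ 0.002  0.001 -0.006] turn 0.002 F [-5.9 -2.9  8.9] w 13.0 t 46.1
```

```bash
python3 -m crank '[[[0,0,0],[0,0,0.1],-1],[[0,0,0],[0,0,0.13],-1],[[0,0,0],[0,0,0.13],-1],[[0,0,0],[0,0,0.13],-1]]' | grep -E "^force|grip_w"
python3 -c "
from h import *
s=bot.read_state();print(s['ft_torque'].round(2));need(466,347.5,89,76.3)"
```

```text
force: [-4.9, -2.4, 8.4]
grip_width: 0.157
[-0.63  1.15 -0.66]
g [465.7 347.   91.7] tooly 80.0 tilt [-0. -0. -1.] need [ 0.001  0.001 -0.007] turn -0.123 F [-4.9 -2.4  8.4] w 13.4 t 46.4
```

End stop felt (−0.66 N m). Now four clicks clockwise.

```bash
for i in 1 2 3 4; do python3 -m crank '[[[0,0,0],[0,0,-0.2],-1],[[0,0,0],[0,0,-0.4],-1],[[0,0,0],[0,0,-0.6],-1],[[0,0,0],[0,0,-0.8],-1],[[0,0,0],[0,0,-1],-1],[[0,0,0],[0,0,-1],-1],[[0,0,0],[0,0,-1],-1]]' | grep -E "^force"; done
python3 -m crank '[[[0,0,0],[0,0,-0.12],-1],[[0,0,0],[0,0,-0.12],-1],[[0,0,0],[0,0,-0.12],-1]]' | grep -E "^force"
python3 -c "
from h import *
s=bot.read_state();print(s['qpos'].round(2),s['ft_torque'].round(2));need(466,347.5,89,-43.7)"
```

```text
force: [-4.0, -3.7, 7.4]
force: [-4.6, -3.9, 8.1]
force: [-4.8, -3.2, 8.2]
force: [-4.9, -4.4, 9.3]
force: [-4.0, -3.8, 7.6]
[-0.88  0.63  0.32  1.82 -0.28  0.74 -1.17] [-1.03  1.2  -0.02]
g [465.4 346.7  91.5] tooly -43.5 tilt [-0.001 -0.001 -1.   ] need [ 0.002  0.002 -0.006] turn -0.006 F [-4.  -3.8  7.6] w 13.1 t 49.0
```

```bash
python3 -m crank '[[[0,0,0],[0,0,0],-0.6],[[0,0,0],[0,0,0],0],[[0,0,0],[0,0,0],0],[[0,0,0],[0,0,0],0],[[0,0,0.1],[0,0,0],0],[[0,0,0.2],[0,0,0],0],[[0,0,0.3],[0,0,0],0],[[0,0,0.4],[0,0,0],0]]' | grep -E "^force|grip_w"
python3 -m crank '[[[0,-0.1,0],[0,0,0],0],[[0,-0.2,0],[0,0,0],0],[[0,-0.3,0],[0,0,0],0],[[0,-0.4,0],[0,0,0],0],[[0,-0.5,0],[0,0,0],0],[[0,-0.6,0],[0,0,0],0],[[0,-0.6,0],[0,0,0],0],[[0,-0.6,0],[0,0,0],0]]' | grep -E "^force|eef"
python3 - <<'E'
from h import *
im=bot.read_camera("top")[:,:,::-1]
a=cv2.resize(np.ascontiguousarray(im[212:285,85:160]),(400,390),interpolation=cv2.INTER_CUBIC);b=cv2.resize(np.ascontiguousarray(im[135:285,335:435]),(260,390),interpolation=cv2.INTER_CUBIC)
cv2.imwrite("pics/f.png",np.hstack([a,b]))
E
```

```text
force: [0.2, 1.0, 0.0]
grip_width: 0.502
eef_pos: [0.4662, 0.1049, 0.406]
force: [0.3, 0.6, -0.3]
```

View pics/f.png

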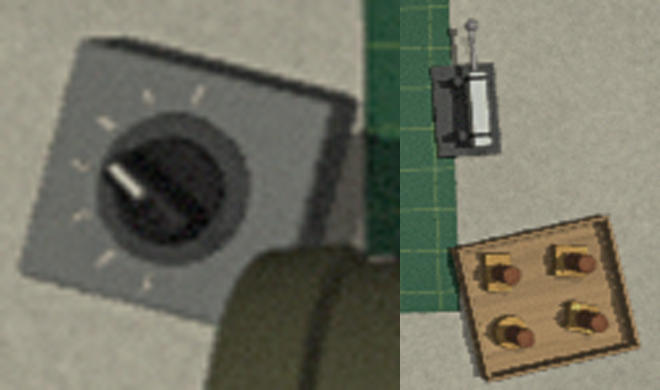

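Pointer at (125,180), on the fifth tick, which is four clicks. The probe is on its rest and the four stamps are in the tray, so I'm handing in.

```bash
python3 -c "
from rig import bot
print(bot.hand_in())"
```

```text
the job is handed in; nothing more can be done
None
```

The job is handed in, with no verdict shown: all four stamps stand in the tray, the three anvil touches were made in order at about 5–6 N each, the probe is back on its rest, and the selector went to its counter-clockwise stop and then four clicks clockwise.

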